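Tumble the lamp base down the step and park it in the corner

ROBOT

A 6-joint arm with a two-finger parallel gripper is mounted at the origin on the work surface. World frame = base frame: x ahead of the robot, y to its left, z up, the work surface at z = 0. Lengths are in m, angles in rad, forces in N, time in s.
With the tool pointing down it reaches from about 0.3 to 0.75 m from the base axis. Payload 8.5 kg.
Tool frame: the origin (TCP) lies on the centre line of the jaws, within the pads' length; the fingertips stand 22 mm ahead of it and the grasp point (between the pads) lies 3 mm ahead of it; z points along the fingers, y is the line along which they close (so a half turn about z gives the same grasp; the last joint's range is limited). The gripper opens to 85 mm and grips with 20 to 120 N. Pads are 22 mm wide; open, the fingers measure 114 mm over their backs; the gripper's body (76 mm by 85 mm) begins 54 mm behind the grasp point. The pads swing forward as they close: fully open they stand 13 mm farther back than shut.
Start: joints at [0.896, 0.381, 1.297, -0, 1.464, -0.215], TCP at [0.244, 0.493, 0.253] pointing down, gripper open.
Joint ranges: [-3.11, 3.11], [-0.89, 2.33], [0.22, 2.48], [-1.42, 4.56], [0.17, 2.85], [-2.88, 2.88]. Speed limits (rad/s): [2.39, 2.39, 3.14, 3.14, 3.14, 3.14].

INTERFACE

Orientations are given as a unit quaternion [x, y, z, w].
In Python, from rig import arm, vision gives the robot as it stands.
- The arm moves only by the tool apply_moves, never from a script. Its argument "moves" is a list of rows, each an object with "offset": the shift along the tool's x, y, z in m, a list of three; "delta_rot": the turn, a rotation vector about the tool's x, y, z in degrees, a list of three; "fingers": the closure in counts, from 0 (fully open) to 255 (shut). A call has 1 to 12 rows; each row is the pose to reach, as a shift and turn from the pose commanded when the call began, along the tool's axes at that moment; what a row does not reach only later rows make up. A row lasts 1/8 s, in which the tool goes at most 62.5 mm and 10.7 degrees, less where a joint would pass 70% of its speed; a pose out of reach is approached as far as the arm can. A call with a gripper value outside its range is refused whole. The fingers move at their own pace and stop on an object; "grip_force" is the grip in N (left out, the last holds). Time passes only in rows, so rows that repeat a pose let the fingers close. It gives the time, the measured TCP pose, the force, the opening and the grip force at its end, in the units of the state.
- arm.state(): the state, without advancing time (a new reading comes with each control period).
- vision.capture(name): name is "scene" or "top"; returns the picture (480x640x3 uint8, red, green, blue); there is no depth.
- vision.camera_info(name): a dict with "mtx" (3x3 intrinsics, pixels), "k1" (the pictures are not rectified: a ray, as slopes to the right and down, at radius r is drawn at 1 + k1 r^2 times it, then the intrinsics apply), "origin" and "orientation" of the camera in the world. Camera axes: x right, y down, z forward; pixel columns grow to the right and rows downward; lengths in m; the calibration is good to about 2 mm. A picture is of the moment at which its call begins. camera_info takes no time and is no camera call.
- arm.job_done(): hands the job in; it is judged then, once.
The state is a dict: "time": time; "joints": joint angles; "qvel": joint speeds; "effort": joint torques, N m; "tool_pos": TCP position; "tcp_rot": TCP orientation; "wrist_force": force on the tool from outside, world axes, zero at the start; "ft_torque": the same for the moment, N m; "opening": finger opening in m; "grip_force": force on a finger pad.
Only numpy, scipy, OpenCV 4.12 (cv2) and the standard library are available. Lean on these libraries where they do the work, as an engineer would, in place of code of your own. Each camera call takes 0.05 s, during which the arm holds its last target. There are 200 camera calls.

TASK

Tumble the ceramic lamp base over the edge of the upper ledge so that it makes one quarter turn and lies on the lower ledge with its dotted face up; roll it over the edge, do not pick it up. Then slide it snugly into the corner between the far rail and the green end stop, lying flat and square, and let go. Leave the jar, the bowl and the mug where they are.

Things in the scene. Friction and masses are not known exactly. Their poses are not given: they have to be found in the camera images.
- stand: Fixed wooden stand with an upper and a lower ledge, 460 mm wide along y. Origin on its underside (table level), mid-width, right below the step edge; x points from the upper to the lower ledge, roughly away from the robot, z up. Upper ledge: x -185 to 0 mm, top 42 mm above the table. Lower ledge, partly grey felt: x 0 to 130 mm, top 12 mm above the table.
- step_edge (a point): Middle of the step edge, at the top of the upper ledge (stand x = 0, 42 mm above the table), marked by a thin mint line. The edge runs along the stand's y; from it a sheer 30 mm drop to the lower ledge.
- rail_face (a point): Middle of the top of the far rail's inner face (stand x = 130 mm, 52 mm above the table). The rail is a wooden bar 18 mm thick along the stand's whole width, standing 40 mm above the lower ledge.
- lamp_base: Closed hollow ceramic column, cream, 60 x 150 x 80 mm along its x, y, z, about 0.4 to 0.75 kg. Origin at its centre. Starts on the upper ledge, 80 mm high, z up, x towards the lower ledge, long side roughly along the edge. +z face: two mint bands. Ends flat. Turned: x down, 60 mm high, 80 mm deep, banded face to the rail. Pushed slowly, it tips by itself once its centre passes the edge.
- dotted_face (a point): Centre of the lamp base's -x face (80 x 150 mm), 30 mm from its centre, with 18 lavender dots, dry and fired, safe to touch like all faces; it first looks back to the robot and must end up on top.
- stop_green: Green end stop fixed on the lower ledge at one end of it (left or right), a block 120 x 30 x 45 mm along x, y, z, its axes parallel to the stand's. Origin at the centre of its underside, which is on the lower ledge.
- stop_yellow: Yellow end stop of the same size, fixed at the other end of the lower ledge; not to be used.
- pigment_jar: Loose jar with blue cap, 48 mm across, 60 mm high, standing at the back of the upper ledge towards its +y end. Origin at the centre of its underside. Leave alone.
- bowl: Loose lavender bowl, 140 mm across, 75 mm high, on the table to the left of the stand. Origin at the centre of its underside. Leave alone.
- mug: Loose blue mug, 76 mm across, 85 mm high, on the table to the right of the stand. Origin at the centre of its underside. Leave alone.

How it is judged:
By the outcome, as a careful person would: the job done as asked, in the order asked, and still so for the second after the job is handed in, with the robot touching nothing.
It also fails if it takes over 58 s, if anything falls off the work surface, if the arm or the gripper's body presses on something with over 40 N, if the wrist force passes 120 N, or if a joint passes its speed limit or range.

## Working session

There is one attempt and no reset: what is moved stays moved. The work goes in short steps, Python scripts to look and compute and a tool call to move; the robot and the scene stay as the last step left them, time stands still between calls to the robot, and variables do not carry over. Pictures are saved under pics/ and viewed, at most 10 in all, crops included, and the job is handed in when it is done.

Besides the shell and the picture viewer there is one more tool, called by a JSON object that holds its "op" and its "data", one argument or row to a line. apply_moves: Moves the arm, as the interface text tells. Its arguments: {"type":"object","properties":{"moves":{"type":"array","items":{"type":"object","properties":{"offset":{"type":"array","items":{"type":"number"}},"delta_rot":{"type":"array","items":{"type":"number"}},"fingers":{"type":"number"}}}},"grip_force":{"type":"number"}},"required":["moves"]}

```bash
mkdir -p pics; ls; python3 - <<'E'
from rig import arm, vision
import cv2
for n in ("scene","top"):
    cv2.imwrite(f"pics/{n}0.png",vision.capture(n)[:,:,::-1]); print(n,vision.camera_info(n))
s=arm.state(); print(s)
E
```

```text
pics
scene {'mtx': array([[514.71036435,   0.        , 315.884519  ],
       [  0.        , 514.71036435, 242.41351363],
       [  0.        ,   0.        ,   1.        ]]), 'k1': -0.038865003701940036, 'origin': array([1.18833511, 0.44726707, 1.10199433]), 'orientation': array([ 0.45060817,  0.83178238, -0.28429637, -0.15577523])}
top {'mtx': array([[438.95923764,   0.        , 321.01335677],
       [  0.        , 438.95923764, 239.96791477],
       [  0.        ,   0.        ,   1.        ]]), 'k1': -0.07279524685362768, 'origin': array([0.32098287, 0.00275379, 1.10869611]), 'orientation': array([-0.70057181,  0.70532057, -0.07834889,  0.07472275])}
{'time': 0.1, 'joints': array([ 8.95682556e-01,  3.81161551e-01,  1.29816458e+00,  7.76450458e-06,
        1.46361136e+00, -2.15278507e-01]), 'qvel': array([-0.00044679, -0.00225124, -0.00211453, -0.00087976, -0.00069799,
        0.00017594]), 'effort': array([ 3.81824895e-03, -4.49221301e+01, -2.31656170e+01, -1.42198483e-04,
        3.64124062e-03,  3.75044192e-05]), 'tool_pos': array([0.24393099, 0.49268788, 0.2527627 ]), 'tcp_rot': array([ 2.27897679e-01,  9.73684854e-01, -6.05215071e-04, -2.93051243e-04]), 'wrist_force': array([ 0.39030631,  0.38670086, -0.70022522]), 'ft_torque': array([-0.04593345,  0.02041593,  0.00169418]), 'grip_force': 0.0, 'opening': 0.08556674528874245}
```

View pics/scene0.png

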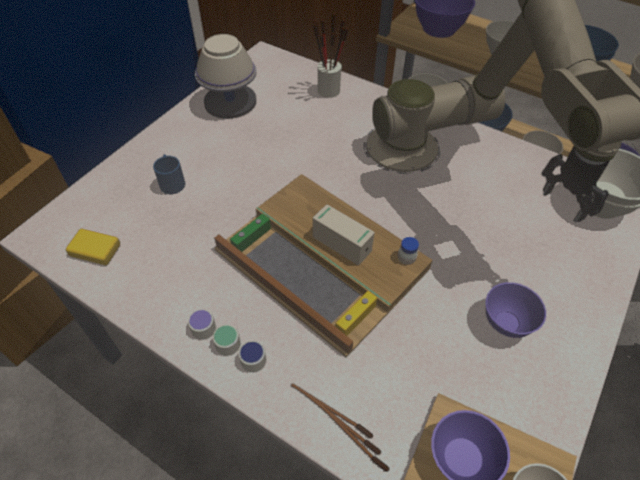

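View pics/top0.png

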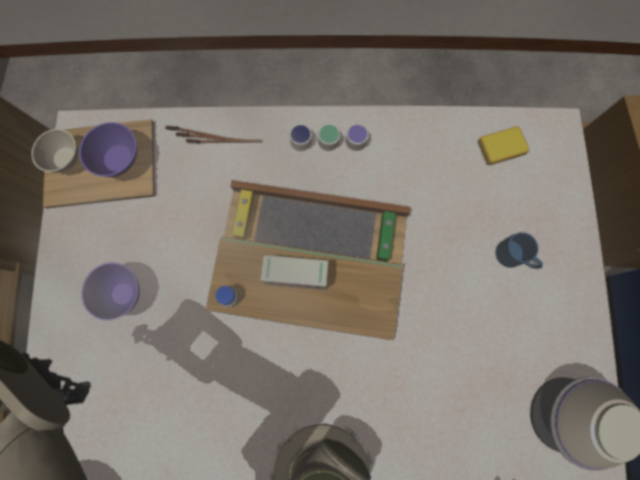

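The top view shows the lamp at about (295,270) on the upper ledge, with the jar at (226,296). The green stop is at (387,235), at the -y end, and the yellow one is at (243,215). Next I'll measure positions.

```bash
cat > h.py <<'E'
import numpy as np, cv2
from scipy.spatial.transform import Rotation as R
from rig import arm, vision
def cast(n,uv,z):
    c=vision.camera_info(n); uv=np.asarray(uv,float).reshape(-1,2); M=c['mtx']
    p=cv2.undistortPoints(uv[:,None],M,np.array([c['k1'],0,0,0,0.]))[:,0]
    d=R.from_quat(c['orientation']).apply(np.c_[p,np.ones(len(p))]); o=c['origin']
    return (o+d*((z-o[2])/d[:,2])[:,None])[:,:2]
def mask(img,lo,hi,roi):
    m=cv2.inRange(cv2.cvtColor(img,cv2.COLOR_RGB2HSV),lo,hi); k=np.zeros_like(m); x0,y0,x1,y1=roi; k[y0:y1,x0:x1]=1
    return m*k
def big(m):
    return max(cv2.findContours(m,0,cv2.CHAIN_APPROX_NONE)[0],key=cv2.contourArea)
def rect(n,cnt,z):
    w=cast(n,cnt.reshape(-1,2),z).astype(np.float32)*1000
    r=cv2.minAreaRect(w); return r, cv2.boxPoints(r)
E
python3 - <<'E'
from h import *
im=vision.capture("top")
hsv=cv2.cvtColor(im,cv2.COLOR_RGB2HSV)
for p in [(387,235),(243,215),(295,270),(226,296),(330,200),(300,320),(310,245),(310,231)]: print(p,hsv[p[1],p[0]])
roi=(200,170,420,345)
for nm,lo,hi,z in [("green",(50,100,30),(80,255,255),.057),("yellow",(22,130,90),(32,255,255),.057),("jar",(100,120,50),(125,255,255),.102)]:
    c=big(mask(im,lo,hi,roi)); r,b=rect("top",c,z); print(nm,cv2.contourArea(c),r,b.round(0).tolist())
cv2.imwrite("pics/c1.png",cv2.resize(im[170:345,200:420],None,fx=3.4,fy=3.4,interpolation=cv2.INTER_CUBIC)[:,:,::-1])
E
```

```text
(387, 235) [ 64 111 108]
(243, 215) [ 27 123 158]
(295, 270) [ 27  18 157]
(226, 296) [112 131 136]
(330, 200) [ 12 107 105]
(300, 320) [ 16  92 133]
(310, 245) [165   6  92]
(310, 231) [ 0  3 90]
green 262.5 ((564.6773681640625, -164.17787170410156), (24.354955673217773, 114.89016723632812), 80.47640991210938) [[506.0, -167.0], [619.0, -186.0], [623.0, -162.0], [510.0, -143.0]]
yellow 65.5 ((658.3709716796875, 187.0601348876953), (25.38466453552246, 47.936241149902344), 78.1387939453125) [[632.0, 180.0], [679.0, 170.0], [684.0, 195.0], [638.0, 204.0]]
jar 172.0 ((415.0000915527344, 219.07321166992188), (34.9661865234375, 32.07969284057617), 89.8658218383789) [[399.0, 202.0], [431.0, 202.0], [431.0, 237.0], [399.0, 237.0]]
```

View pics/c1.png

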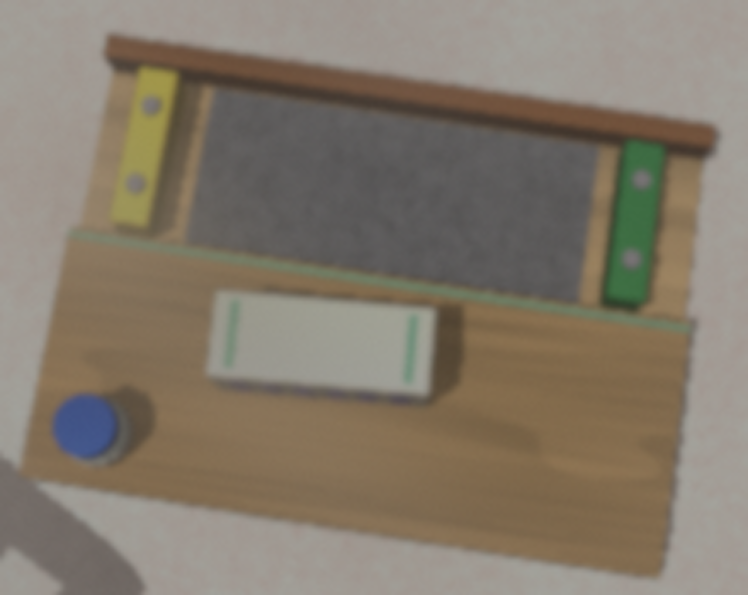

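The crop shows the mint edge from (72,232) to (690,326). The lamp top's corners are at (217,290), (438,306), (430,396) and (207,376). I'll cast these onto their planes.

```bash
python3 - <<'E'
from h import *
f=lambda pts,z:(cast("top",np.array(pts)/3.4+[200-.35,170-.35],z)*1000)
e=f([(72,232),(690,326)],42);
f2=lambda p,z:f(p,z/1000)
e=f2([(72,232),(690,326)],42); print("edge",e.round(0).tolist())
d=(e[0]-e[1])/np.linalg.norm(e[0]-e[1]); n=np.array([d[1],-d[0]]); mid=e.mean(0)
print("len",np.linalg.norm(e[0]-e[1]),"y dir",d,"yaw deg",np.degrees(np.arctan2(-d[0],d[1])),"mid",mid)
S=lambda w:np.c_[(w-mid)@n,(w-mid)@d].round(1).tolist()
l=f2([(217,290),(438,306),(430,396),(207,376)],122); print("lamp",l.round(0).tolist(),"stand",S(l))
v=l[0]-l[1]+l[3]-l[2];print("lamp yaw",np.degrees(np.arctan2(-v[0],v[1])), "centre",l.mean(0))
print("green",S(f2([(625,140),(665,143),(645,305),(604,300)],57)))
print("yellow",S(f2([(140,66),(180,70),(150,228),(112,222)],57)))
print("rail",S(f2([(110,60),(712,150)],52)))
print("jar",S(f2([(86,427)],102)))
s=arm.state(); print(R.from_quat(s['tcp_rot']).as_matrix().round(3))
E
```

```text
edge [[563.0, 247.0], [490.0, -204.0]]
len 456.7230059957286 y dir [0.15917823 0.98724986] yaw deg -9.1592008450322 mid [526.57600477  21.16783423]
lamp [[504.0, 129.0], [492.0, -20.0], [432.0, -14.0], [446.0, 134.0]] stand [[-39.2, 102.6], [-27.3, -45.9], [-87.9, -49.6], [-97.4, 98.8]]
lamp yaw -5.009364683844504 centre [468.63435268  57.29677699]
green [[127.2, -163.0], [129.5, -192.4], [7.4, -192.1], [6.5, -162.5]]
yellow [[128.8, 199.9], [130.3, 169.8], [8.8, 168.9], [8.9, 197.1]]
rail [[131.7, 224.2], [131.1, -228.1]]
jar [[-142.1, 176.5]]
[[-0.896  0.444 -0.001]
 [ 0.444  0.896 -0.001]
 [ 0.    -0.001 -1.   ]]
```

{"op": "apply_moves", "data": {
  "moves": [
    {"offset": [-0.33, -0.311, 0], "delta_rot": [0, 0, -17.2], "fingers": 0},
    {"offset": [-0.33, -0.311, 0], "delta_rot": [0, 0, -17.2], "fingers": 0},
    {"offset": [-0.33, -0.311, 0], "delta_rot": [0, 0, -17.2], "fingers": 0},
    {"offset": [-0.33, -0.311, 0], "delta_rot": [0, 0, -17.2], "fingers": 0},
    {"offset": [-0.33, -0.311, 0], "delta_rot": [0, 0, -17.2], "fingers": 0},
    {"offset": [-0.33, -0.311, 0], "delta_rot": [0, 0, -17.2], "fingers": 0},
    {"offset": [-0.33, -0.311, 0], "delta_rot": [0, 0, -17.2], "fingers": 0},
    {"offset": [-0.33, -0.311, 0], "delta_rot": [0, 0, -17.2], "fingers": 0},
    {"offset": [-0.33, -0.311, 0], "delta_rot": [0, 0, -17.2], "fingers": 0},
    {"offset": [-0.33, -0.311, 0.1], "delta_rot": [0, 0, -17.2], "fingers": 0},
    {"offset": [-0.33, -0.311, 0.1], "delta_rot": [0, 0, -17.2], "fingers": 0},
    {"offset": [-0.33, -0.311, 0.1], "delta_rot": [0, 0, -17.2], "fingers": 0}
  ]
}}

```text
time: 1.65
tool_pos: [0.4003, 0.0688, 0.152]
tcp_rot: [0.079, 0.997, 0.0, -0.003]
wrist_force: [-1.1, -0.4, 0.6]
opening: 0.0855
grip_force: 0.0
```

```bash
python3 - <<'E'
from h import *
s=arm.state(); print(s['time'],s['tool_pos'],s['joints'].round(2),R.from_quat(s['tcp_rot']).as_matrix().round(3))
im=vision.capture("scene")
cv2.imwrite("pics/s1.png",cv2.resize(im[130:350,200:460],None,fx=3,fy=2.7)[:,:,::-1])
E
```

```text
1.65 [0.4002967  0.06883271 0.15196183] [-0.12  0.25  1.83  0.    1.06 -1.54] [[-0.987  0.158 -0.005]
 [ 0.158  0.987  0.001]
 [ 0.005 -0.    -1.   ]]
```

View pics/s1.png

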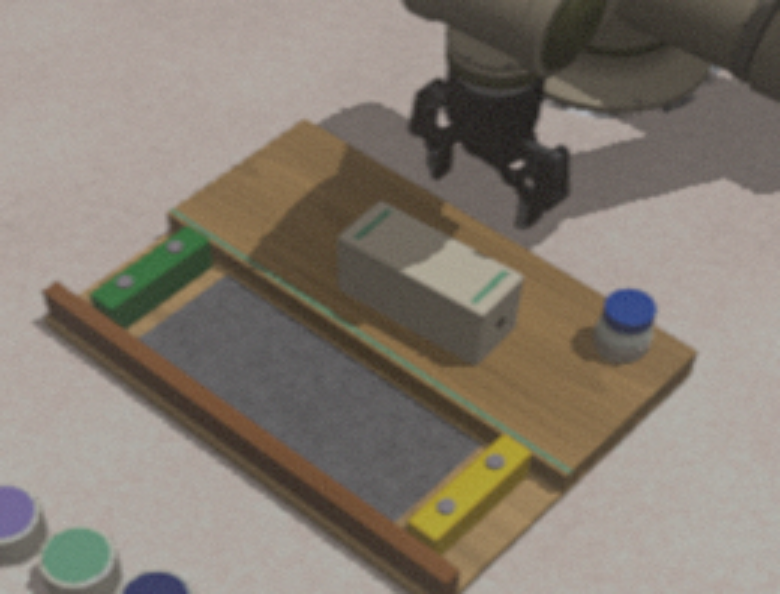

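The gripper is behind the lamp with its fingers spread along the edge, and the jar is clear. I'll descend and push.

{"op": "apply_moves", "data": {
  "moves": [
    {"offset": [0, 0, 0.04], "delta_rot": [0, 0, 0], "fingers": 0},
    {"offset": [0, 0, 0.067], "delta_rot": [0, 0, 0], "fingers": 0},
    {"offset": [0, 0, 0.067], "delta_rot": [0, 0, 0], "fingers": 0},
    {"offset": [-0.012, 0, 0.067], "delta_rot": [0, 0, 0], "fingers": 0},
    {"offset": [-0.02, 0, 0.067], "delta_rot": [0, 0, 0], "fingers": 0},
    {"offset": [-0.026, 0, 0.067], "delta_rot": [0, 0, 0], "fingers": 0},
    {"offset": [-0.032, 0, 0.067], "delta_rot": [0, 0, 0], "fingers": 0},
    {"offset": [-0.038, 0, 0.067], "delta_rot": [0, 0, 0], "fingers": 0},
    {"offset": [-0.044, 0, 0.067], "delta_rot": [0, 0, 0], "fingers": 0},
    {"offset": [-0.05, 0, 0.067], "delta_rot": [0, 0, 0], "fingers": 0},
    {"offset": [-0.056, 0, 0.067], "delta_rot": [0, 0, 0], "fingers": 0},
    {"offset": [-0.062, 0, 0.067], "delta_rot": [0, 0, 0], "fingers": 0}
  ]
}}

```text
time: 3.2
tool_pos: [0.4631, 0.0581, 0.0878]
tcp_rot: [0.08, 0.997, 0.0, 0.0]
wrist_force: [-7.9, 1.1, 10.6]
opening: 0.0856
grip_force: 0.0
```

```bash
python3 - <<'E'
from h import *
s=arm.state(); print(s['time'],s['tool_pos'],R.from_quat(s['tcp_rot']).as_matrix().round(3)[0])
im=vision.capture("scene");tp=vision.capture("top")
a=cv2.resize(im[190:300,260:400],None,fx=3.5,fy=3.5);b=cv2.resize(tp[210:320,240:350],None,fx=3.5,fy=3.5)
cv2.imwrite("pics/s2.png",cv2.resize(np.hstack([a,b]),(800,352))[:,:,::-1])
E
```

```text
3.2 [0.46308073 0.05814781 0.08776758] [-0.987  0.159  0.   ]
```

View pics/s2.png

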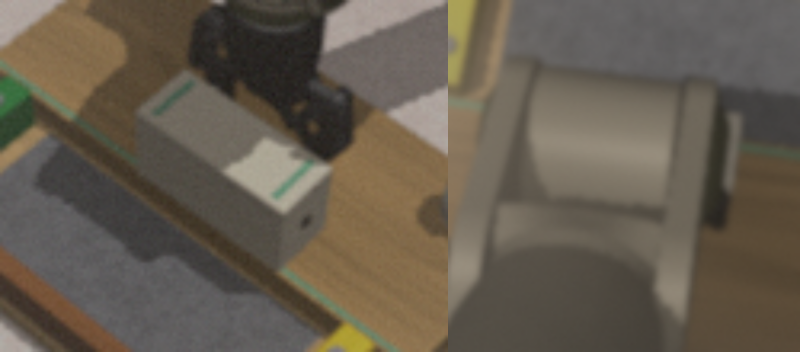

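The lamp now sits square along the edge, with its front near the mint line. The 10 N upward wrist force is odd, so I'll back off, raise slightly and check.

{"op": "apply_moves", "data": {
  "moves": [
    {"offset": [0.004, 0, 0], "delta_rot": [0, 0, 0], "fingers": 0},
    {"offset": [0.004, 0, 0], "delta_rot": [0, 0, 0], "fingers": 0}
  ]
}}

```text
time: 3.55
tool_pos: [0.4593, 0.0585, 0.0869]
tcp_rot: [0.08, 0.997, -0.0, 0.0]
wrist_force: [-0.0, -0.8, -0.1]
opening: 0.0857
grip_force: 0.0
```

{"op": "apply_moves", "data": {
  "moves": [
    {"offset": [0, 0, -0.008], "delta_rot": [0, 0, 0], "fingers": 0},
    {"offset": [0, 0, -0.008], "delta_rot": [0, 0, 0], "fingers": 0}
  ]
}}

```text
time: 3.8
tool_pos: [0.4595, 0.0584, 0.0951]
tcp_rot: [0.08, 0.997, -0.0, 0.001]
wrist_force: [0.7, 0.4, 0.6]
opening: 0.0859
grip_force: 0.0
```

{"op": "apply_moves", "data": {
  "moves": [
    {"offset": [0.004, 0, 0.008], "delta_rot": [0, 0, 0], "fingers": 150},
    {"offset": [0.004, 0, 0.015], "delta_rot": [0, 0, 0], "fingers": 150},
    {"offset": [0.002, 0, 0.015], "delta_rot": [0, 0, 0], "fingers": 150},
    {"offset": [-0.001, 0, 0.015], "delta_rot": [0, 0, 0], "fingers": 150},
    {"offset": [-0.004, 0, 0.015], "delta_rot": [0, 0, 0], "fingers": 150},
    {"offset": [-0.007, 0, 0.015], "delta_rot": [0, 0, 0], "fingers": 150},
    {"offset": [-0.01, 0, 0.015], "delta_rot": [0, 0, 0], "fingers": 150},
    {"offset": [-0.013, 0, 0.015], "delta_rot": [0, 0, 0], "fingers": 150},
    {"offset": [-0.016, 0, 0.015], "delta_rot": [0, 0, 0], "fingers": 150},
    {"offset": [-0.019, 0, 0.015], "delta_rot": [0, 0, 0], "fingers": 150},
    {"offset": [-0.022, 0, 0.015], "delta_rot": [0, 0, 0], "fingers": 150}
  ]
}}

```text
time: 5.18
tool_pos: [0.4809, 0.055, 0.0793]
tcp_rot: [0.08, 0.997, -0.0, -0.0]
wrist_force: [-2.9, 0.9, 0.3]
opening: 0.0353
grip_force: 1.2
```

```bash
python3 - <<'E'
from h import *
s=arm.state(); print(s['time'],s['tool_pos'],s['wrist_force'])
im=vision.capture("scene")
cv2.imwrite("pics/s3.png",cv2.resize(im[180:310,240:400],None,fx=4,fy=4)[:,:,::-1])
E
```

```text
5.175 [0.48094665 0.05496    0.07932487] [-2.92531275  0.86752024  0.32957145]
```

View pics/s3.png

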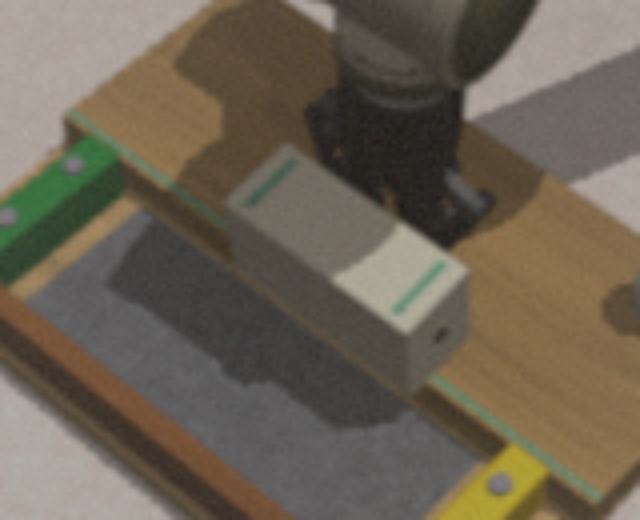

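It pushes cleanly now: the lamp is square, flat and overhanging by about 20 mm. I'll go slowly over the tipping point.

{"op": "apply_moves", "data": {
  "moves": [
    {"offset": [-0.002, 0, 0], "delta_rot": [0, 0, 0], "fingers": 150},
    {"offset": [-0.004, 0, 0], "delta_rot": [0, 0, 0], "fingers": 150},
    {"offset": [-0.006, 0, 0], "delta_rot": [0, 0, 0], "fingers": 150},
    {"offset": [-0.0075, 0, 0], "delta_rot": [0, 0, 0], "fingers": 150},
    {"offset": [-0.009, 0, 0], "delta_rot": [0, 0, 0], "fingers": 150},
    {"offset": [-0.0105, 0, 0], "delta_rot": [0, 0, 0], "fingers": 150},
    {"offset": [-0.012, 0, 0], "delta_rot": [0, 0, 0], "fingers": 150},
    {"offset": [-0.012, 0, 0], "delta_rot": [0, 0, 0], "fingers": 150},
    {"offset": [-0.012, 0, 0], "delta_rot": [0, 0, 0], "fingers": 150}
  ]
}}

```text
time: 6.35
tool_pos: [0.4931, 0.053, 0.0794]
tcp_rot: [0.08, 0.997, -0.0, 0.001]
wrist_force: [-0.0, 0.2, -0.7]
opening: 0.0353
grip_force: 0.0
```

```bash
python3 - <<'E'
from h import *
s=arm.state(); print(s['time'],s['tool_pos'],s['wrist_force'])
im=vision.capture("scene")
cv2.imwrite("pics/s4.png",cv2.resize(im[180:310,240:400],None,fx=4,fy=4)[:,:,::-1])
E
```

```text
6.35 [0.49306013 0.05299689 0.07935386] [-0.04383226  0.17262225 -0.67694513]
```

View pics/s4.png

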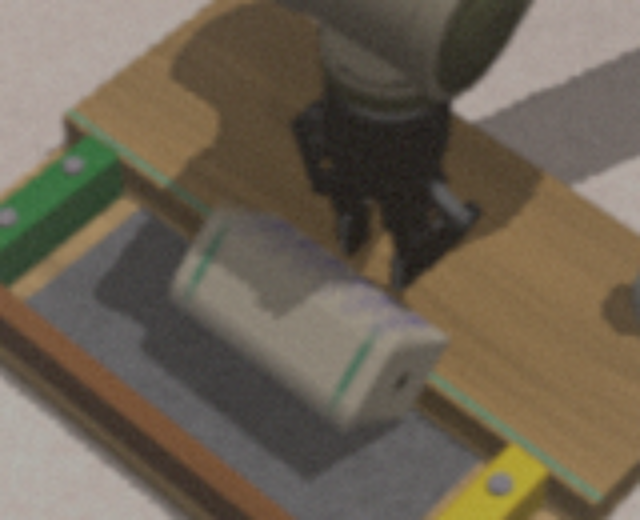

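It is mid-tumble, rotating about the edge and clear of the fingers. I'll wait for it to land.

{"op": "apply_moves", "data": {
  "moves": [
    {"offset": [0.01, 0, 0], "delta_rot": [0, 0, 0], "fingers": 150},
    {"offset": [0.02, 0, 0], "delta_rot": [0, 0, 0], "fingers": 150},
    {"offset": [0.02, 0, 0], "delta_rot": [0, 0, 0], "fingers": 150},
    {"offset": [0.02, 0, 0], "delta_rot": [0, 0, 0], "fingers": 150},
    {"offset": [0.02, 0, 0], "delta_rot": [0, 0, 0], "fingers": 150},
    {"offset": [0.02, 0, 0], "delta_rot": [0, 0, 0], "fingers": 0},
    {"offset": [0.02, 0, 0], "delta_rot": [0, 0, 0], "fingers": 0},
    {"offset": [0.02, 0, 0], "delta_rot": [0, 0, 0], "fingers": 0}
  ]
}}

```text
time: 7.4
tool_pos: [0.4729, 0.0563, 0.0793]
tcp_rot: [0.08, 0.997, -0.0, -0.0]
wrist_force: [0.2, -0.1, 0.3]
opening: 0.085
grip_force: 0.0
```

```bash
python3 - <<'E'
from h import *
s=arm.state(); print(s['time'],s['tool_pos'],s['wrist_force'])
im=vision.capture("scene");tp=vision.capture("top")
a=cv2.resize(im[180:310,240:400],(492,400));b=cv2.resize(tp[175:305,220:420],(308,200))
o=np.zeros((400,800,3),np.uint8);o[:,:492]=a;o[:200,492:]=b
cv2.imwrite("pics/s5.png",o[:,:,::-1])
E
```

```text
7.4 [0.47288317 0.05626309 0.07930296] [ 0.24635669 -0.09775282  0.29218186]
```

View pics/s5.png

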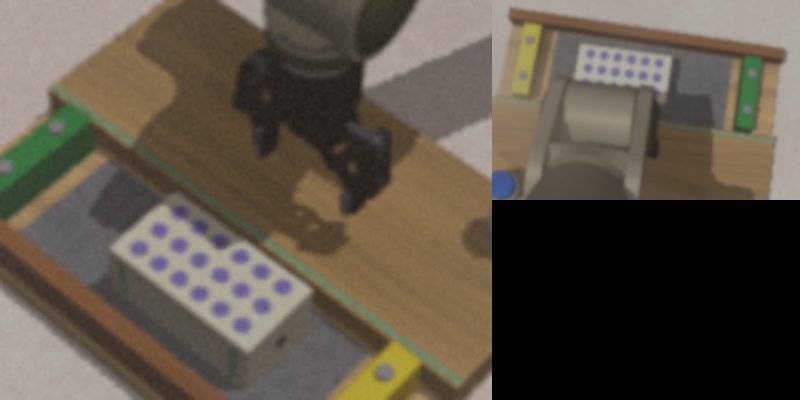

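It landed flat with the dots up on the lower ledge, slightly off the step wall. Now I'll push it towards the rail with the open fingers.

{"op": "apply_moves", "data": {
  "moves": [
    {"offset": [-0.015, 0, 0.01], "delta_rot": [0, 0, 0], "fingers": 0},
    {"offset": [-0.035, 0, 0.01], "delta_rot": [0, 0, 0], "fingers": 0},
    {"offset": [-0.045, 0, 0.01], "delta_rot": [0, 0, 0], "fingers": 0},
    {"offset": [-0.05, 0, 0.01], "delta_rot": [0, 0, 0], "fingers": 0},
    {"offset": [-0.055, 0, 0.01], "delta_rot": [0, 0, 0], "fingers": 0},
    {"offset": [-0.06, 0, 0.01], "delta_rot": [0, 0, 0], "fingers": 0},
    {"offset": [-0.065, 0, 0.01], "delta_rot": [0, 0, 0], "fingers": 0},
    {"offset": [-0.07, 0, 0.01], "delta_rot": [0, 0, 0], "fingers": 0},
    {"offset": [-0.075, 0, 0.01], "delta_rot": [0, 0, 0], "fingers": 0},
    {"offset": [-0.08, 0, 0.01], "delta_rot": [0, 0, 0], "fingers": 0}
  ]
}}

```text
time: 8.75
tool_pos: [0.5511, 0.0438, 0.0693]
tcp_rot: [0.08, 0.997, 0.0, -0.001]
wrist_force: [-4.7, 1.0, 3.7]
opening: 0.0855
grip_force: 2.7
```

```bash
python3 - <<'E'
from h import *
s=arm.state(); print(s['time'],s['tool_pos'],s['wrist_force'])
im=vision.capture("scene");tp=vision.capture("top")
a=cv2.resize(im[180:310,240:400],(492,400));b=cv2.resize(tp[175:305,220:420],(308,200))
o=np.zeros((400,800,3),np.uint8);o[:,:492]=a;o[:200,492:]=b
cv2.imwrite("pics/s6.png",o[:,:,::-1])
E
```

```text
8.75 [0.55106341 0.04375601 0.06926477] [-4.71820517  1.04808354  3.69910282]
```

View pics/s6.png

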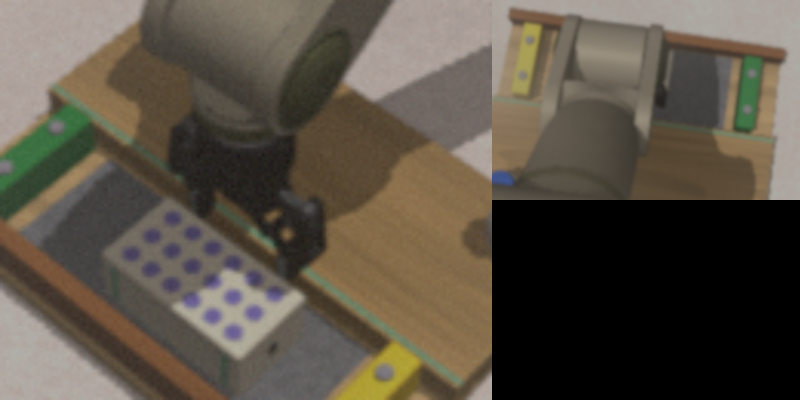

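{"op": "apply_moves", "data": {
  "moves": [
    {"offset": [0.003, 0, 0], "delta_rot": [0, 0, 0], "fingers": 0},
    {"offset": [0.003, 0, 0.01], "delta_rot": [0, 0, 0], "fingers": 0},
    {"offset": [0.003, 0, 0.02], "delta_rot": [0, 0, 0], "fingers": 0},
    {"offset": [-0.001, 0, 0.02], "delta_rot": [0, 0, 0], "fingers": 0},
    {"offset": [-0.005, 0, 0.02], "delta_rot": [0, 0, 0], "fingers": 0},
    {"offset": [-0.009, 0, 0.02], "delta_rot": [0, 0, 0], "fingers": 0},
    {"offset": [-0.013, 0, 0.02], "delta_rot": [0, 0, 0], "fingers": 0},
    {"offset": [-0.016, 0, 0.02], "delta_rot": [0, 0, 0], "fingers": 0},
    {"offset": [-0.018, 0, 0.02], "delta_rot": [0, 0, 0], "fingers": 0}
  ]
}}

```text
time: 9.98
tool_pos: [0.5698, 0.0407, 0.0494]
tcp_rot: [0.08, 0.997, -0.0, -0.0]
wrist_force: [-3.9, 0.7, -0.6]
opening: 0.0854
grip_force: 1.4
```

{"op": "apply_moves", "data": {
  "moves": [
    {"offset": [-0.0015, 0, 0], "delta_rot": [0, 0, 0], "fingers": 0},
    {"offset": [-0.003, 0, 0], "delta_rot": [0, 0, 0], "fingers": 0},
    {"offset": [-0.0035, 0, 0], "delta_rot": [0, 0, 0], "fingers": 0}
  ]
}}

```text
time: 10.35
tool_pos: [0.5714, 0.0405, 0.0493]
tcp_rot: [0.08, 0.997, 0.0, -0.002]
wrist_force: [-13.7, 3.1, 5.6]
opening: 0.0851
grip_force: 6.2
```

The lamp is against the rail: the force rose to 14 N at the expected x. Now I'll back off, rise, turn 90° and go to the lamp's +y end.

{"op": "apply_moves", "data": {
  "moves": [
    {"offset": [0.008, 0, 0], "delta_rot": [0, 0, 0], "fingers": 0},
    {"offset": [0.008, 0, -0.04], "delta_rot": [0, 0, 0], "fingers": 0},
    {"offset": [0.008, 0, -0.08], "delta_rot": [0, 0, 0], "fingers": 60},
    {"offset": [-0.02, 0.04, -0.08], "delta_rot": [0, 0, 10], "fingers": 170},
    {"offset": [-0.049, 0.099, -0.08], "delta_rot": [0, 0, 20], "fingers": 170},
    {"offset": [-0.049, 0.099, -0.08], "delta_rot": [0, 0, 30], "fingers": 170},
    {"offset": [-0.049, 0.099, -0.08], "delta_rot": [0, 0, 40], "fingers": 170},
    {"offset": [-0.049, 0.099, -0.08], "delta_rot": [0, 0, 50], "fingers": 170},
    {"offset": [-0.049, 0.099, -0.08], "delta_rot": [0, 0, 60], "fingers": 170},
    {"offset": [-0.049, 0.099, -0.08], "delta_rot": [0, 0, 70], "fingers": 170},
    {"offset": [-0.049, 0.099, -0.08], "delta_rot": [0, 0, 80], "fingers": 170},
    {"offset": [-0.049, 0.099, -0.08], "delta_rot": [0, 0, 90], "fingers": 170}
  ]
}}

```text
time: 11.85
tool_pos: [0.6376, 0.1301, 0.1297]
tcp_rot: [0.763, 0.646, 0.001, 0.001]
wrist_force: [-0.0, 0.1, -0.6]
opening: 0.0283
grip_force: 0.0
```

```bash
cat >> h.py <<'E'
mid=np.array([526.6,21.2]); d=np.array([.1592,.9872]); n=np.array([.9872,-.1592])
S=lambda w:np.c_[(w-mid)@n,(w-mid)@d].round(1)
def lamp(n_="scene"):
    im=vision.capture(n_)
    m=mask(im,(90,0,60),(0,0,0),(0,0,1,1))
    return im
E
python3 - <<'E'
from h import *
s=arm.state(); print(s['time'],s['tool_pos'],S(s['tool_pos'][:2]*1000),s['joints'].round(2))
print(R.from_quat(s['tcp_rot']).as_matrix().round(3))
im=vision.capture("scene");tp=vision.capture("top")
a=cv2.resize(im[180:310,220:380],(492,400));b=cv2.resize(tp[175:305,220:420],(308,200))
o=np.zeros((400,800,3),np.uint8);o[:,:492]=a;o[:200,492:]=b
cv2.imwrite("pics/s7.png",o[:,:,::-1])
E
```

```text
11.85 [0.6376418  0.13008108 0.12968714] [[ 92.3 125.2]] [ 0.02  0.66  1.18 -0.    1.31  0.19]
[[ 0.165  0.986  0.002]
 [ 0.986 -0.165  0.   ]
 [ 0.     0.002 -1.   ]]
```

View pics/s7.png

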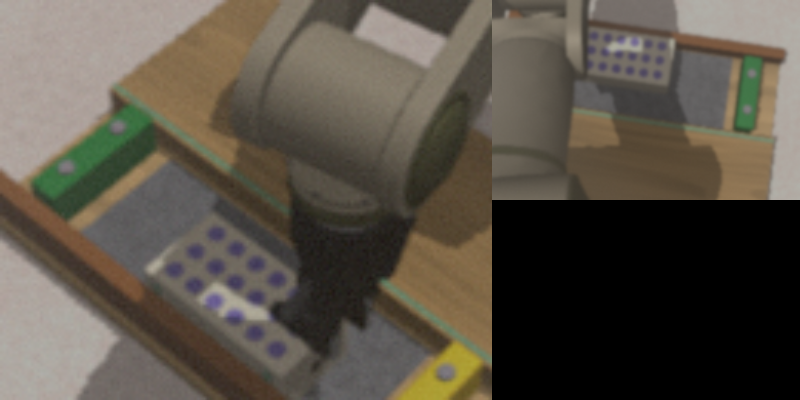

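The lamp is flush along the rail, and the fingers are hovering by its +y end. I'll get that end's position from the visible -y end, at inset (674,38) to (668,88).

```bash
python3 - <<'E'
from h import *
p=np.array([(674,38),(668,88)],float); uv=np.c_[220+(p[:,0]-492)*200/308,175+p[:,1]*.65]
print(S(cast("top",uv,.072)*1000))
E
```

```text
[[133.6 -47.1]
 [ 50.5 -49.6]]
```

{"op": "apply_moves", "data": {
  "moves": [
    {"offset": [0, -0.002, 0.04], "delta_rot": [0, 0, 0], "fingers": 170},
    {"offset": [0, -0.002, 0.08], "delta_rot": [0, 0, 0], "fingers": 170},
    {"offset": [-0.006, -0.002, 0.08], "delta_rot": [0, 0, 0], "fingers": 170},
    {"offset": [-0.012, -0.002, 0.08], "delta_rot": [0, 0, 0], "fingers": 170},
    {"offset": [-0.019, -0.002, 0.08], "delta_rot": [0, 0, 0], "fingers": 170},
    {"offset": [-0.026, -0.002, 0.08], "delta_rot": [0, 0, 0], "fingers": 170},
    {"offset": [-0.033, -0.002, 0.08], "delta_rot": [0, 0, 0], "fingers": 170},
    {"offset": [-0.04, -0.002, 0.08], "delta_rot": [0, 0, 0], "fingers": 170}
  ]
}}

```text
time: 12.95
tool_pos: [0.6289, 0.0905, 0.0497]
tcp_rot: [0.761, 0.649, 0.0, 0.0]
wrist_force: [1.5, 4.3, 1.8]
opening: 0.0288
grip_force: 0.0
```

```bash
python3 - <<'E'
from h import *
s=arm.state(); print(s['time'],S(s['tool_pos'][:2]*1000),s['wrist_force'].round(1))
im=vision.capture("top")
# bright cream/lilac pixels in lower-ledge band between grey felt: report lamp's -y end along x=60..120
c=vision.camera_info("top")
g=cv2.cvtColor(im,cv2.COLOR_RGB2HSV)
Q=R.from_quat(c['orientation'])
def proj(sx,sy,z):
    w=(mid+sx*n+sy*d)/1000; p=Q.inv().apply(np.r_[w,z/1000]-c['origin'])
    return cv2.projectPoints(p[None,None],np.zeros(3),np.zeros(3),c['mtx'],np.array([c['k1'],0,0,0]))[0].ravel()
for sx in (60,75,90,105,120):
    print(sx,[int(cv2.getRectSubPix(g[:,:,2],(1,1),tuple(map(float,proj(sx,y,72))))[0,0]) for y in range(-140,0,5)])
E
```

```text
12.95 [[90.  84.7]] [1.5 4.3 1.8]
60 [105, 97, 94, 93, 94, 96, 98, 97, 95, 92, 76, 68, 93, 153, 167, 145, 112, 112, 116, 116, 112, 109, 114, 116, 112, 109, 112, 115]
75 [100, 94, 95, 94, 95, 95, 94, 95, 93, 93, 81, 71, 94, 156, 167, 137, 98, 98, 112, 112, 97, 97, 105, 113, 102, 95, 99, 112]
90 [108, 102, 101, 98, 97, 98, 97, 98, 98, 95, 78, 71, 96, 156, 167, 142, 104, 96, 108, 109, 96, 95, 101, 111, 99, 94, 96, 110]
105 [105, 102, 99, 97, 98, 101, 100, 101, 103, 99, 84, 72, 98, 155, 169, 165, 137, 115, 116, 117, 114, 114, 115, 116, 115, 114, 124, 127]
120 [76, 74, 75, 74, 75, 75, 76, 74, 75, 74, 70, 67, 96, 154, 166, 148, 142, 116, 107, 108, 97, 96, 100, 111, 99, 96, 97, 109]
```

The lamp's end edge is at y ≈ -79 at every x, so it is sliding squarely. I'll continue.

{"op": "apply_moves", "data": {
  "moves": [
    {"offset": [-0.007, 0, 0], "delta_rot": [0, 0, 0], "fingers": 170},
    {"offset": [-0.014, 0, 0], "delta_rot": [0, 0, 0], "fingers": 170},
    {"offset": [-0.021, 0, 0], "delta_rot": [0, 0, 0], "fingers": 170},
    {"offset": [-0.028, 0, 0], "delta_rot": [0, 0, 0], "fingers": 170},
    {"offset": [-0.035, 0, 0], "delta_rot": [0, 0, 0], "fingers": 170},
    {"offset": [-0.042, 0, 0], "delta_rot": [0, 0, 0], "fingers": 170},
    {"offset": [-0.049, 0, 0], "delta_rot": [0, 0, 0], "fingers": 170},
    {"offset": [-0.056, 0, 0], "delta_rot": [0, 0, 0], "fingers": 170},
    {"offset": [-0.063, 0, 0], "delta_rot": [0, 0, 0], "fingers": 170},
    {"offset": [-0.07, 0, 0], "delta_rot": [0, 0, 0], "fingers": 170},
    {"offset": [-0.076, 0, 0], "delta_rot": [0, 0, 0], "fingers": 170}
  ]
}}

```text
time: 14.38
tool_pos: [0.6167, 0.0154, 0.0493]
tcp_rot: [0.761, 0.648, -0.0, -0.0]
wrist_force: [0.9, 4.6, 2.0]
opening: 0.0285
grip_force: 0.0
```

{"op": "apply_moves", "data": {
  "moves": [
    {"offset": [-0.0025, 0, 0], "delta_rot": [0, 0, 0], "fingers": 170},
    {"offset": [-0.005, 0, 0], "delta_rot": [0, 0, 0], "fingers": 170},
    {"offset": [-0.005, 0, 0], "delta_rot": [0, 0, 0], "fingers": 170}
  ]
}}

```text
time: 14.75
tool_pos: [0.6159, 0.0106, 0.0492]
tcp_rot: [0.761, 0.648, -0.0, 0.0]
wrist_force: [0.5, -0.3, 0.2]
opening: 0.0282
grip_force: 0.0
```

{"op": "apply_moves", "data": {
  "moves": [
    {"offset": [-0.002, 0, 0], "delta_rot": [0, 0, 0], "fingers": 170},
    {"offset": [-0.004, 0, 0], "delta_rot": [0, 0, 0], "fingers": 170}
  ]
}}

```text
time: 15.0
tool_pos: [0.6155, 0.0076, 0.0493]
tcp_rot: [0.761, 0.648, 0.001, -0.0]
wrist_force: [5.1, 12.3, 0.1]
opening: 0.0285
grip_force: 0.0
```

{"op": "apply_moves", "data": {
  "moves": [
    {"offset": [-0.0015, 0, 0], "delta_rot": [0, 0, 0], "fingers": 170},
    {"offset": [-0.003, 0, 0], "delta_rot": [0, 0, 0], "fingers": 170}
  ]
}}

```text
time: 15.25
tool_pos: [0.6156, 0.0073, 0.0495]
tcp_rot: [0.761, 0.649, 0.003, -0.001]
wrist_force: [7.9, 26.0, 1.5]
opening: 0.0288
grip_force: 0.0
```

The lamp is against the green stop at 26 N. I'll back off, turn back and do a final square press against the rail.

{"op": "apply_moves", "data": {
  "moves": [
    {"offset": [0.01, 0, 0], "delta_rot": [0, 0, 0], "fingers": 170},
    {"offset": [0.01, 0, -0.04], "delta_rot": [0, 0, 0], "fingers": 170},
    {"offset": [0.01, 0, -0.08], "delta_rot": [0, 0, 0], "fingers": 170},
    {"offset": [-0.04, -0.03, -0.08], "delta_rot": [0, 0, -10], "fingers": 0},
    {"offset": [-0.085, -0.061, -0.08], "delta_rot": [0, 0, -20], "fingers": 0},
    {"offset": [-0.085, -0.061, -0.08], "delta_rot": [0, 0, -30], "fingers": 0},
    {"offset": [-0.085, -0.061, -0.08], "delta_rot": [0, 0, -40], "fingers": 0},
    {"offset": [-0.085, -0.061, -0.08], "delta_rot": [0, 0, -50], "fingers": 0},
    {"offset": [-0.085, -0.061, -0.08], "delta_rot": [0, 0, -60], "fingers": 0},
    {"offset": [-0.085, -0.061, -0.08], "delta_rot": [0, 0, -70], "fingers": 0},
    {"offset": [-0.085, -0.061, -0.08], "delta_rot": [0, 0, -80], "fingers": 0},
    {"offset": [-0.085, -0.061, -0.08], "delta_rot": [0, 0, -90], "fingers": 0}
  ]
}}

```text
time: 16.75
tool_pos: [0.5409, -0.0707, 0.1292]
tcp_rot: [0.077, 0.997, -0.0, -0.0]
wrist_force: [0.6, 0.4, -0.2]
opening: 0.0856
grip_force: 0.0
```

```bash
python3 - <<'E'
from h import *
s=arm.state(); print(s['time'],s['tool_pos'],S(s['tool_pos'][:2]*1000),s['joints'].round(2))
print(R.from_quat(s['tcp_rot']).as_matrix().round(3))
E
```

```text
16.75 [ 0.54089637 -0.07069284  0.12919109] [[ 28.7 -88.4]] [-0.35  0.5   1.5  -0.    1.15 -1.76]
[[-0.988  0.153 -0.001]
 [ 0.153  0.988 -0.001]
 [ 0.001 -0.001 -1.   ]]
```

{"op": "apply_moves", "data": {
  "moves": [
    {"offset": [0, 0, 0.04], "delta_rot": [0, 0, 0.35], "fingers": 0},
    {"offset": [0, 0, 0.08], "delta_rot": [0, 0, 0.35], "fingers": 0},
    {"offset": [0, 0, 0.08], "delta_rot": [0, 0, 0.35], "fingers": 0},
    {"offset": [-0.004, 0, 0.08], "delta_rot": [0, 0, 0.35], "fingers": 0},
    {"offset": [-0.008, 0, 0.08], "delta_rot": [0, 0, 0.35], "fingers": 0},
    {"offset": [-0.011, 0, 0.08], "delta_rot": [0, 0, 0.35], "fingers": 0},
    {"offset": [-0.013, 0, 0.08], "delta_rot": [0, 0, 0.35], "fingers": 0},
    {"offset": [-0.014, 0, 0.08], "delta_rot": [0, 0, 0.35], "fingers": 0}
  ]
}}

```text
time: 17.75
tool_pos: [0.5529, -0.0719, 0.0496]
tcp_rot: [0.082, 0.997, 0.0, -0.003]
wrist_force: [-14.8, 0.1, 11.6]
opening: 0.0849
grip_force: 7.4
```

{"op": "apply_moves", "data": {
  "moves": [
    {"offset": [0.012, 0, 0], "delta_rot": [0, 0, 0], "fingers": 0},
    {"offset": [0.012, 0, 0], "delta_rot": [0, 0, 0], "fingers": 0},
    {"offset": [0.012, 0, -0.06], "delta_rot": [0, 0, 0], "fingers": 0},
    {"offset": [0.012, 0, -0.12], "delta_rot": [0, 0, 0], "fingers": 0},
    {"offset": [0.06, 0, -0.18], "delta_rot": [0, 0, 0], "fingers": 0},
    {"offset": [0.12, 0, -0.2], "delta_rot": [0, 0, 0], "fingers": 0},
    {"offset": [0.17, 0, -0.2], "delta_rot": [0, 0, 0], "fingers": 0},
    {"offset": [0.2, 0, -0.2], "delta_rot": [0, 0, 0], "fingers": 0},
    {"offset": [0.2, 0, -0.2], "delta_rot": [0, 0, 0], "fingers": 0}
  ]
}}

```text
time: 18.88
tool_pos: [0.3567, -0.0391, 0.25]
tcp_rot: [0.083, 0.997, -0.0, 0.001]
wrist_force: [0.5, 0.2, 0.5]
opening: 0.0856
grip_force: 0.0
```

```bash
python3 - <<'E'
from h import *
s=arm.state(); print(s['time'],s['tool_pos'],s['wrist_force'].round(1))
for cam,zs in (("top",0),("scene",0)):
    im=vision.capture(cam); g=cv2.cvtColor(im,cv2.COLOR_RGB2HSV); c=vision.camera_info(cam); Q=R.from_quat(c['orientation'])
    def proj(sx,sy,z):
        w=(mid+sx*n+sy*d)/1000; p=Q.inv().apply(np.r_[w,z/1000]-c['origin'])
        return cv2.projectPoints(p[None,None],np.zeros(3),np.zeros(3),c['mtx'],np.array([c['k1'],0,0,0]))[0].ravel()
    # lilac dots -> centres on top face z=72
    roi=np.zeros(im.shape[:2],np.uint8)
    q=np.array([proj(x,y,72) for x,y in((48,-165),(132,-165),(132,-8),(48,-8))]).astype(int); cv2.fillPoly(roi,[q],1)
    m=cv2.inRange(g,(112,45,30),(150,255,255))*roi
    k,_,st,ce=cv2.connectedComponentsWithStats(m)
    P=S(cast(cam,ce[1:][st[1:,4]>4],.072)*1000); print(cam,len(P),"mean",P.mean(0) if len(P) else None)
    if len(P)>3:
        r=cv2.minAreaRect(P.astype(np.float32)); print(r)
    f=lambda x,y:int(cv2.getRectSubPix(g[:,:,2],(1,1),tuple(map(float,proj(x,y,72))))[0,0])
    for x in (60,90,120): print("y-scan -30..10 at x",x,[f(x,y) for y in range(-30,12,3)])
    for y in (-140,-90,-35): print("x-scan 30..70 at y",y,[f(x,y) for x in range(30,70,3)])
    for y in (-140,-90,-35): print("x-scan 115..145 at y",y,[f(x,y) for x in range(115,146,3)])
E
```

```text
18.875 [ 0.35670122 -0.03911192  0.24997175] [0.5 0.2 0.5]
top 18 mean [ 94.06666667 -87.91111111]
((94.00152587890625, -87.85923767089844), (110.50022888183594, 48.70130920410156), 89.74191284179688)
y-scan -30..10 at x 60 [154, 158, 160, 161, 159, 144, 117, 97, 91, 91, 93, 93, 92, 91]
y-scan -30..10 at x 90 [139, 144, 153, 160, 159, 144, 116, 97, 95, 95, 97, 98, 98, 97]
y-scan -30..10 at x 120 [139, 141, 151, 159, 157, 139, 107, 82, 78, 77, 78, 77, 77, 77]
x-scan 30..70 at y -140 [100, 98, 97, 96, 92, 90, 92, 105, 132, 153, 156, 145, 141, 139]
x-scan 30..70 at y -90 [95, 95, 96, 95, 92, 89, 91, 103, 129, 153, 161, 159, 154, 150]
x-scan 30..70 at y -35 [90, 92, 93, 92, 90, 88, 90, 101, 129, 151, 152, 143, 140, 139]
x-scan 115..145 at y -140 [139, 140, 141, 143, 152, 149, 132, 117, 113, 119, 137]
x-scan 115..145 at y -90 [152, 150, 153, 159, 160, 152, 134, 119, 115, 120, 137]
x-scan 115..145 at y -35 [139, 139, 139, 141, 147, 149, 136, 121, 116, 119, 133]
scene 18 mean [ 88.68888889 -88.14444444]
((89.08722686767578, -88.28657531738281), (110.62879943847656, 48.89985656738281), 89.93489074707031)
y-scan -30..10 at x 60 [146, 153, 167, 173, 173, 162, 133, 102, 94, 96, 96, 93, 93, 91]
y-scan -30..10 at x 90 [142, 144, 160, 172, 174, 166, 130, 101, 99, 101, 101, 98, 100, 98]
y-scan -30..10 at x 120 [146, 161, 172, 174, 173, 164, 131, 102, 102, 100, 100, 99, 98, 97]
x-scan 30..70 at y -140 [70, 73, 66, 71, 70, 70, 96, 145, 173, 156, 146, 145, 146, 147]
x-scan 30..70 at y -90 [83, 86, 80, 92, 93, 91, 108, 145, 169, 173, 170, 158, 159, 161]
x-scan 30..70 at y -35 [84, 83, 81, 88, 98, 98, 106, 142, 166, 157, 147, 144, 143, 145]
x-scan 115..145 at y -140 [145, 147, 163, 174, 153, 108, 82, 78, 85, 106, 118]
x-scan 115..145 at y -90 [163, 170, 174, 174, 157, 115, 89, 87, 87, 105, 120]
x-scan 115..145 at y -35 [144, 144, 150, 166, 158, 117, 89, 83, 87, 103, 119]
```

```bash
python3 -c "
from rig import arm; print(arm.job_done())"
```

```text
the job is handed in; nothing more can be done
None
```

I rolled the lamp base a quarter turn over the edge and it lies flat with its dotted face up. It is pressed square into the corner of the far rail and green stop, within a few mm and 0.3° by both cameras. The gripper is clear, the jar, bowl and mug were left alone, and I handed the job in at about 19 s.

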